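# Move the mobile-phase vessels on: balance, stirrer, solvent tray

## Task

Three capped brown vessels each move on to the next place: the weighed conical flask from the balance to the magnetic stirrer, the mixed round bottle from the stirrer into the bottle tray on the degasser, and the used square bottle from that tray to the balance. All three places are taken, so park one vessel on the free cork mat on the way, never on the bare bench. Set the glass down gently, each upright in the middle of its new place, and leave the vial rack, wash bottle and tip box where they are.

Things in the scene. Friction and masses are not known exactly. Their poses are not given: they have to be found in the camera images.
- flask_center (a point): Conical flask of brown glass, blue screw cap, loose, about 0.26 kg, starts on the balance pan. 114 mm high; base 80 mm in diameter, tapering to a 35 mm neck 74 mm above its underside; cap 44 mm in diameter, 24 mm high, its top the flask's top. Point: on its axis, half-way up, 57 mm above its underside, 45 mm below the cap's middle. z: its axis, up. Grip the cap from above, any yaw.
- bottle_center (a point): Tall round bottle of brown glass, blank paper label, blue screw cap, loose, about 0.30 kg, starts on the stirrer. 125 mm high; body 56 mm in diameter, shoulder 70 to 86 mm above its underside, 35 mm neck; cap 44 mm in diameter, 24 mm high, at the very top. Point: on its axis, half-way up, 62.5 mm above its underside, 50.5 mm below the cap's middle. z: its axis, up. Grip the cap from above, any yaw.
- square_center (a point): Square bottle of brown glass, blank paper labels, blue screw cap, loose, about 0.16 kg, starts in the degasser's tray. 108 mm high; body 60 x 60 mm, 62 mm high, shoulder up to 70 mm, 35 mm neck; cap 44 mm in diameter, 24 mm high, at the very top. Point: on its axis, half-way up, 54 mm above its underside, 42 mm below the cap's middle. z: its axis, up. Grip the cap from above, any yaw.
- balance_pan (a point): Compact laboratory balance, fixed, pale grey, 135 mm wide, with a round steel pan 110 mm in diameter and a sloping front panel with a dark display and keys. The point is the centre of the pan's top face, 52 mm above the bench; the pan is rigid. z up; -x points to the display. The casing reaches 124 mm to -x, 68 mm to +x.
- stirrer_plate (a point): Compact magnetic stirrer, fixed, grey casing 130 mm wide, with a square white ceramic plate 122 x 122 mm and, on the lower front part, a black knob and a small dark display. The point is the centre of the plate's top face, 60 mm above the bench. z up; -x points to the knob. The casing reaches 124 mm to -x, 63 mm to +x.
- tray_floor (a point): Low solvent degasser, fixed, pale casing 135 mm wide, dark front panel with three steel tube fittings; on top a square pale-blue bottle tray, 132 x 132 mm outside, 124 x 124 mm inside, rim 10 mm above its floor. Point: centre of the tray's floor, 58 mm above the bench. z up; -x to the front panel. Casing reaches 133 mm to -x, 70 mm to +x.
- mat_top (a point): Round cork mat, fixed flat on the bench, 130 mm in diameter, 8 mm thick, empty at the start: the free spot. The point is the centre of its top face, 8 mm above the bench.
- vial_rack: Bystander: low white rack, 76 x 112 mm, 44 mm high, full of small black-capped vials. Loose. Origin at the centre of its underside.
- wash_bottle: Bystander: white plastic wash bottle, 68 mm in diameter, with a red cap and a bent spout reaching 58 mm to its -x, 169 mm high. Loose. Origin at the centre of its underside.
- tip_box: Bystander: closed box of pipette tips, blue-grey with a paler lid, 87 x 120 mm, 62 mm high. Loose. Origin at the centre of its underside.
Mind the look-alikes: they are no part of the job. Of the things that look like the part that bears mat_top, the largest one is meant. What is shaped like the part that bears flask_center but purple is not meant.

How it is judged:
By the outcome, as a careful person would: the job done as asked, in the order asked, and still so for the second after the job is handed in, with the robot touching nothing.
It also fails if it takes over 125 s, if anything falls off the work surface, if the arm or the gripper's body presses on something with over 40 N, if the wrist force passes 120 N, or if a joint passes its speed limit or range.

## Robot

A 7-joint arm with a two-finger parallel gripper is mounted at the origin on the work surface. World frame = base frame: x ahead of the robot, y to its left, z up, the work surface at z = 0. Lengths are in m, angles in degrees, forces in N, time in s.
With the tool pointing down it reaches from about 0.35 to 0.775 m from the base axis. Payload 3.1 kg.
Tool frame: the origin (TCP) lies on the centre line of the jaws, within the pads' length; the fingertips stand 17 mm ahead of it and the grasp point (between the pads) lies 2 mm behind it (robot.tip_reach is the distance from the TCP to the fingertips, in m); z points along the fingers, y is the direction in which the jaws open and shut (so a half turn about z gives the same grasp; the last joint's range is limited). The gripper opens to 85 mm and grips with 20 to 120 N. Pads are 22 mm wide; open, the fingers measure 114 mm over their backs; the gripper's body (76 mm by 85 mm) begins 54 mm behind the grasp point. The pads swing forward as they close: fully open they stand 13 mm farther back than shut.
Start: joints at [-69.597, 17.813, 0.802, 86.603, -0.252, 75.585, -1.558], TCP at [0.213, 0.507, 0.248] pointing down, gripper open.
Joint ranges: [-154.91, 154.91], [-16.99, 109.72], [-72.82, 74.43], [7.12, 147.25], [-82.49, 262.49], [11.32, 116.49], [-174.64, 174.64]. Speed limits (degrees/s): [159.86, 159.86, 180, 180, 180, 180, 180].

## Interface

Orientations are given as [roll, pitch, yaw] about the fixed x, y, z axes, in that order (R = Rz(yaw) Ry(pitch) Rx(roll)).
In Python, from station import robot, fingers, vision, workorder, recognise gives the robot as it stands. Calls block until the motion is done:
- robot.move_to(position, orientation): joint-space move of the TCP to a pose.
- robot.line_to(position, orientation=None, velocity=0.15, f_stop=None): straight line of the TCP; orientation=None keeps the orientation; velocity is the mean speed in m/s. With f_stop (N) it stops when the force on the tool has changed by that much, and returns True; else False.
- robot.move_j(angles): joint-space move.
- fingers.gripper_to(opening, force=None): opening from 0.0 (shut) to 1.0 (fully open); force is the grip in N (None keeps the last); returns when the fingers have stopped.
- robot.pause(seconds).
- robot.inverse_kinematics(position, orientation): joint angles nearest the present ones, or None.
- vision.grab_frame(name): name is "scene" or "side" or "wrist"; returns the picture (480x640x3 uint8, red, green, blue); there is no depth.
- vision.calibration(name): a dict with "mtx" (3x3 intrinsics, pixels), "k1" (the pictures are not rectified: a ray, as slopes to the right and down, at radius r is drawn at 1 + k1 r^2 times it, then the intrinsics apply), "extrinsics" (4x4, takes a point from world to camera coordinates); the wrist camera has in their place "T_tool_cam" (4x4, takes a point from camera to tool coordinates, whose origin is the TCP and whose axes are the flange's). Camera axes: x right, y up, looking along -z (the intrinsics and any distortion apply to the point x, -y, -z); pixel columns grow to the right and rows downward; lengths in m; the calibration is good to about 2 mm. A picture is of the moment at which its call begins: read the wrist's pose just before it. calibration takes no time and is no camera call.
A pose or a line that the arm cannot do raises robot.PlanningError and nothing moves.
- workorder.close_job(): hands the job in, once; it reports no verdict.
Trained networks look in the newest picture that a camera, given by its name, has taken for a name from the list of things; names that differ only in an ending like _2 or _b are one class to them, and where a whole thing is asked for, a point or a joint stands for the part that bears it (a point fixed in the world has none). Each returns a list of dicts, best first, with "p" (0 to 1); they miss things now and then, are a little off and sometimes report something else, mostly with a low value. They report only what shows in the picture. A call takes as long as a camera call. They do not tell look-alikes from the thing itself.
- recognise(label, camera): "rect" ([centre column, centre row, width, height] in pixels, round what is visible of it).
Readings, each from a call of its own:
- robot.current_time_s(): time.
- robot.current_joint_positions(): joint angles.
- robot.current_dq(): joint speeds.
- robot.current_joint_torque(): joint torques, N m.
- robot.current_tool_pos(): TCP position.
- robot.current_eef_rot(): TCP orientation.
- robot.current_contact_force(): force on the tool from outside, world axes, zero at the start.
- robot.current_torque(): the same for the moment, N m.
- robot.current_finger_gap(): opening from 0.0 (shut) to 1.0 (fully open).
Only numpy, scipy, OpenCV 4.12 (cv2) and the standard library are available. Lean on these libraries where they do the work, as an engineer would, in place of code of your own. Each camera call takes 0.05 s, during which the arm holds its last target.

## Working session

There is one attempt and no reset: what is moved stays moved. The work goes in short steps, each a Python script; the robot and the scene stay as the last script left them, time stands still between calls to the robot, and variables do not carry over. Pictures are saved under pics/ and viewed, and the job is handed in when it is done.

```bash
ls; mkdir -p pics
cat > a.py <<'E'
from station import robot, fingers, vision, workorder, recognise
import cv2, numpy as np
for n in ("scene","side"):
    im=vision.grab_frame(n); cv2.imwrite(f"pics/{n}0.png",im[:,:,::-1])
    c=vision.calibration(n); print(n,c)
    for l in ["flask_center","bottle_center","square_center","balance_pan","stirrer_plate","tray_floor","mat_top","vial_rack","wash_bottle","tip_box"]:
        try: print(l,[(round(d['p'],2),np.round(d['rect']).tolist()) for d in recognise(l,n)])
        except Exception as e: print(l,e)
print(robot.current_time_s(), robot.current_eef_rot(), robot.tip_reach, vision.calibration("wrist"))
E
python3 a.py
```

```text
pics
scene {'mtx': array([[531.93149652,   0.        , 318.97138603],
       [  0.        , 531.93149652, 242.10399234],
       [  0.        ,   0.        ,   1.        ]]), 'k1': -0.14794751639198148, 'extrinsics': array([[ 0.21184121,  0.97726658, -0.00856313, -0.10881553],
       [-0.52139003,  0.12042348,  0.84477845,  0.18263452],
       [ 0.82660495, -0.17449416,  0.53504771, -2.20882963],
       [ 0.        ,  0.        ,  0.        ,  1.        ]])}
flask_center [(0.66, [420.0, 217.0, 20.0, 35.0]), (0.58, [458.0, 221.0, 23.0, 39.0])]
bottle_center [(0.67, [348.0, 233.0, 11.0, 41.0])]
square_center [(0.74, [274.0, 235.0, 22.0, 34.0])]
balance_pan [(0.94, [419.0, 235.0, 54.0, 34.0])]
stirrer_plate []
tray_floor [(0.89, [271.0, 255.0, 50.0, 40.0])]
mat_top [(0.93, [197.0, 269.0, 38.0, 24.0]), (0.78, [149.0, 281.0, 30.0, 22.0]), (0.62, [187.0, 246.0, 26.0, 14.0]), (0.34, [348.0, 234.0, 15.0, 39.0])]
vial_rack [(0.92, [406.0, 275.0, 43.0, 22.0])]
wash_bottle [(0.73, [326.0, 284.0, 22.0, 53.0])]
tip_box [(0.8, [239.0, 297.0, 51.0, 42.0])]
side {'mtx': array([[460.22943991,   0.    
[... 1113 characters left out ...]
, 22.0, 47.0]), (0.19, [302.0, 230.0, 57.0, 46.0])]
tip_box [(0.61, [399.0, 319.0, 48.0, 56.0])]
1.1 [1.79999695e+02 5.63786641e-04 1.57213059e+02] 0.017 {'mtx': array([[356.55344408,   0.        , 316.63465403],
       [  0.        , 356.55344408, 231.94008205],
       [  0.        ,   0.        ,   1.        ]]), 'k1': -0.02127666116001898, 'T_tool_cam': array([[ 5.91923711e-04,  9.62346207e-01,  2.71826098e-01,
         6.98313418e-02],
       [ 9.99999632e-01, -7.38541730e-04,  4.37078486e-04,
        -4.17988970e-04],
       [ 6.21375740e-04,  2.71825739e-01, -9.62346290e-01,
        -1.25415077e-01],
       [ 0.00000000e+00,  0.00000000e+00,  0.00000000e+00,
         1.00000000e+00]])}
```

View pics/scene0.png

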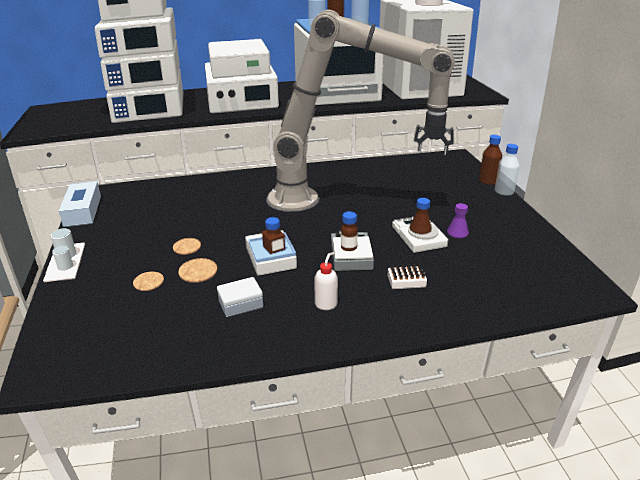

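View pics/side0.png

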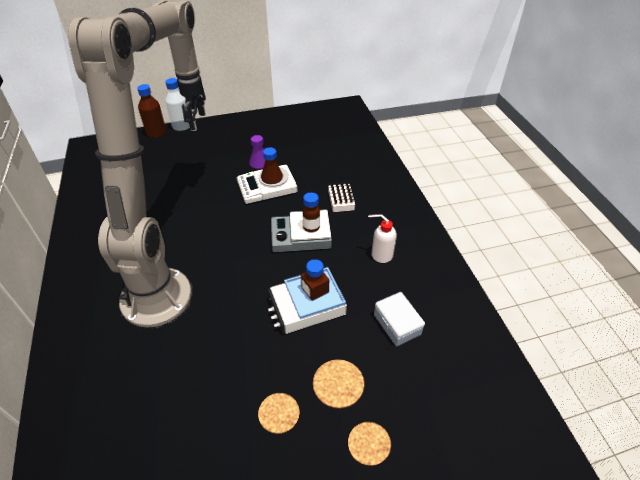

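The cork mat look-alikes are in scene at (197,269), (149,281) and (187,246). The first is the largest and is also the largest in side at (338,383), so I choose it. For the flask, the brown one is at scene (423,215) on the balance, and the purple one at (458,221) is a decoy. There are also background brown bottles at (491,160). Next I'll triangulate a coarse position for each.

```bash
cat > h.py <<'E'
from station import robot, fingers, vision, workorder, recognise
import cv2, numpy as np
from scipy.spatial.transform import Rotation as Ro
def undist(c,uv):
    K=c["mtx"];d=np.array([c["k1"],0,0,0,0.])
    return cv2.undistortPoints(np.array(uv,float).reshape(-1,1,2),K,d)[:,0,:]
def wristT():
    T=np.eye(4);T[:3,:3]=Ro.from_euler('xyz',robot.current_eef_rot(),degrees=True).as_matrix();T[:3,3]=robot.current_tool_pos()
    return T
def cam2world(n,T=None):
    c=vision.calibration(n)
    return T@c["T_tool_cam"] if n=="wrist" else np.linalg.inv(c["extrinsics"])
def rays(n,uv,T=None):
    c=vision.calibration(n);u=undist(c,uv);M=cam2world(n,T)
    d=np.c_[u[:,0],-u[:,1],-np.ones(len(u))]@M[:3,:3].T
    return M[:3,3],d
def plane(n,uv,z,T=None):
    o,d=rays(n,uv,T); return o+d*((z-o[2])/d[:,2])[:,None]
def proj(n,P,T=None):
    c=vision.calibration(n);M=np.linalg.inv(cam2world(n,T))
    P=np.asarray(P,float).reshape(-1,3)@M[:3,:3].T+M[:3,3]
    P=P*[1,-1,-1]
    return cv2.projectPoints(P,np.zeros(3),np.zeros(3),c["mtx"],np.array([c["k1"],0,0,0,0.]))[0][:,0,:]
def blue(im):
    h=cv2.cvtColor(im,cv2.COLOR_RGB2HSV)
    return cv2.inRange(h,(104,170,60),(122,255,255))
def shot(name,n="wrist"):
    T=wristT() if n=="wrist" else None
    im=vision.grab_frame(n); cv2.imwrite(f"pics/{name}.png",im[:,:,::-1]); return im,T
E
cat > b.py <<'E'
from h import *
B={}
for n in ("scene","side"):
    im=cv2.imread(f"pics/{n}0.png")[:,:,::-1].copy()
    k,l,s,c=cv2.connectedComponentsWithStats(blue(im))
    print(n,[(s[i].tolist(),c[i].round(1).tolist()) for i in range(1,k) if 25<s[i,4]<1000])
# places via plane
for n,pts in (("scene",{"mat":(197.5,269.5),"m2":(149,281),"m3":(187,246)}),("side",{"mat":(338.5,383.5),"m2":(370,443),"m3":(279,413)})):
    for k,uv in pts.items(): print(n,k,plane(n,[uv],.008).round(3))
E
python3 b.py
```

```text
scene [([100, 30, 17, 21, 99], [108.7, 40.6]), ([213, 39, 32, 2, 33], [228.2, 39.5]), ([107, 64, 13, 9, 36], [112.8, 67.8]), ([108, 71, 15, 11, 46], [115.9, 76.8]), ([114, 105, 14, 10, 49], [120.6, 109.4]), ([490, 135, 11, 9, 82], [494.5, 139.2]), ([506, 144, 12, 10, 89], [511.6, 148.5]), ([417, 197, 13, 12, 129], [422.8, 202.9]), ([343, 211, 14, 13, 146], [349.1, 217.1]), ([265, 217, 15, 13, 152], [272.0, 222.9])]
side [([166, 78, 12, 11, 109], [171.6, 83.2]), ([138, 84, 12, 12, 114], [143.6, 89.8]), ([263, 147, 14, 13, 151], [269.6, 153.1]), ([303, 192, 16, 16, 215], [310.5, 199.3]), ([306, 259, 18, 18, 268], [314.4, 267.4])]
scene mat [[ 0.446 -0.401  0.008]]
scene m2 [[ 0.478 -0.561  0.008]]
scene m3 [[ 0.289 -0.435  0.008]]
side mat [[ 0.442 -0.402  0.008]]
side m2 [[ 0.47  -0.565  0.008]]
side m3 [[ 0.281 -0.439  0.008]]
```

```bash
cat > c.py <<'E'
from h import *
C={"flask":((422.8,202.9),(269.6,153.1),.154),"bottle":((349.1,217.1),(310.5,199.3),.173),"square":((272,222.9),(314.4,267.4),.154)}
for k,(a,b,z) in C.items():
    o1,d1=rays("scene",[a]);o2,d2=rays("side",[b])
    A=np.c_[d1[0],-d2[0]];t=np.linalg.lstsq(A,o2-o1,rcond=None)[0]
    print(k,(o1+d1[0]*t[0]).round(3),(o2+d2[0]*t[1]).round(3),plane("scene",[a],z).round(3),plane("side",[b],z).round(3))
for p in ([.45,.34,.35],[.5,.08,.35],[.5,-.17,.35],[.444,-.40,.35],[.444,-.40,.11]):
    for y in (0,-90,90,180,45):
        q=robot.inverse_kinematics(p,[180,0,y]); print(p,y,None if q is None else np.round(q).tolist())
E
python3 c.py
python3 - <<'E'
import cv2
im=cv2.imread('pics/side0.png')[130:460,220:460]
cv2.imwrite('pics/c1.png',cv2.resize(im,None,fx=1.8,fy=1.8,interpolation=2))
E
```

```text
flask [0.431 0.389 0.155] [0.43  0.391 0.158] [[0.428 0.39  0.154]] [[0.431 0.396 0.154]]
bottle [0.502 0.104 0.175] [0.501 0.106 0.176] [[0.499 0.104 0.173]] [[0.502 0.109 0.173]]
square [ 0.45  -0.141  0.156] [ 0.449 -0.138  0.158] [[ 0.447 -0.141  0.154]] [[ 0.45  -0.135  0.154]]
[0.45, 0.34, 0.35] 0 [-61.0, 19.0, 33.0, 73.0, -10.0, 90.0, -120.0]
[0.45, 0.34, 0.35] -90 [-35.0, 18.0, -5.0, 72.0, 2.0, 90.0, 140.0]
[0.45, 0.34, 0.35] 90 [-53.0, 18.0, 20.0, 73.0, -6.0, 90.0, -34.0]
[0.45, 0.34, 0.35] 180 [-44.0, 18.0, 7.0, 73.0, -2.0, 90.0, 53.0]
[0.45, 0.34, 0.35] 45 [-57.0, 19.0, 26.0, 73.0, -8.0, 90.0, -77.0]
[0.5, 0.08, 0.35] 0 [-43.0, 12.0, 40.0, 83.0, -8.0, 88.0, -94.0]
[0.5, 0.08, 0.35] -90 [-26.0, 11.0, 18.0, 82.0, -3.0, 88.0, 172.0]
[0.5, 0.08, 0.35] 90 [-40.0, 12.0, 36.0, 83.0, -7.0, 88.0, -4.0]
[0.5, 0.08, 0.35] 180 [-32.0, 11.0, 26.0, 82.0, -5.0, 88.0, 84.0]
[0.5, 0.08, 0.35] 45 [-41.0, 12.0, 37.0, 83.0, -7.0, 88.0, -49.0]
[0.5, -0.17, 0.35] 0 [-24.0, 18.0, 56.0, 80.0, -15.0, 90.0, -59.0]
[0.5, -0.17, 0.35] -90 [-28.0, 21.0, 65.0, 80.0, -19.0, 91.0, -146.0]
[0.5, -0.17, 0.
[... 161 characters left out ...]
, 80.0, -18.0, 91.0, -11.0]
[0.444, -0.4, 0.35] 0 [18.0, 25.0, 37.0, 67.0, -14.0, 92.0, -39.0]
[0.444, -0.4, 0.35] -90 [4.0, 32.0, 64.0, 68.0, -29.0, 96.0, -118.0]
[0.444, -0.4, 0.35] 90 [14.0, 26.0, 43.0, 68.0, -17.0, 93.0, 53.0]
[0.444, -0.4, 0.35] 180 [14.0, 26.0, 43.0, 68.0, -17.0, 93.0, 143.0]
[0.444, -0.4, 0.35] 45 [15.0, 25.0, 41.0, 67.0, -16.0, 93.0, 7.0]
[0.444, -0.4, 0.11] 0 [8.0, 37.0, 50.0, 91.0, -31.0, 66.0, -25.0]
[0.444, -0.4, 0.11] -90 [1.0, 44.0, 64.0, 91.0, -41.0, 71.0, -107.0]
[0.444, -0.4, 0.11] 90 [1.0, 44.0, 64.0, 91.0, -41.0, 71.0, 73.0]
[0.444, -0.4, 0.11] 180 [6.0, 39.0, 54.0, 91.0, -33.0, 67.0, 157.0]
[0.444, -0.4, 0.11] 45 [7.0, 38.0, 51.0, 91.0, -31.0, 66.0, 20.0]
```

View pics/c1.png

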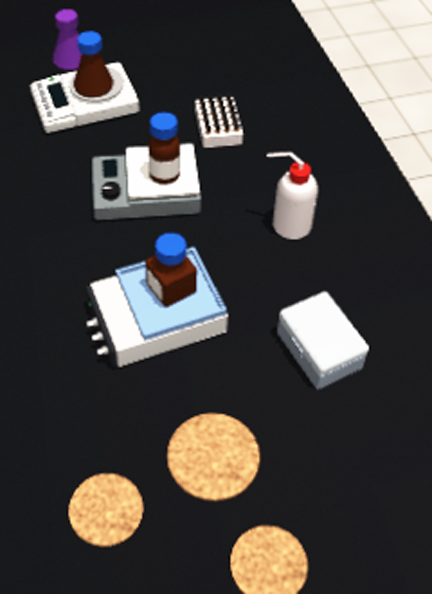

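The crop confirms it: brown flask on the balance, purple flask behind it, largest mat at crop (213,457). Next I'll survey each place with the wrist camera, sweeping around the base joint.

```bash
cat >> h.py <<'E'
def az(p): return np.degrees(np.arctan2(p[1],p[0]))
def goto(p,yaw_off=90):
    """swing about joint 1 at constant height, then straight to p; yaw = azimuth+yaw_off"""
    p=np.array(p,float);q=np.array(robot.current_joint_positions());c=robot.current_tool_pos()
    q[0]-=az(p)-az(c)
    robot.move_j(q.tolist())
    yaw=(az(p)+yaw_off+180)%360-180
    c=robot.current_tool_pos()
    if np.linalg.norm(np.array(c)-p)>1e-3: robot.move_to(p.tolist(),[180,0,yaw])
    return yaw
E
cat > d.py <<'E'
from h import *
P={"balance":(.431,.39),"stirrer":(.50,.105),"tray":(.449,-.14),"mat":(.444,-.401)}
import pickle
D={}
for k,p in P.items():
    goto([*p,.36]); im,T=shot("w_"+k); D[k]=T
    print(k,robot.current_time_s(),np.round(robot.current_joint_positions()).tolist(),T[:3,3].round(4))
pickle.dump(D,open("T.pkl","wb"))
ims=[cv2.imread(f"pics/w_{k}.png") for k in P]
m=np.vstack([np.hstack(ims[:2]),np.hstack(ims[2:])]); cv2.imwrite("pics/wall.png",cv2.resize(m,(800,600),interpolation=3))
E
python3 d.py
```

```text
balance 2.625 [-45.0, 20.0, 1.0, 68.0, -0.0, 92.0, -1.0] [0.4293 0.3924 0.3606]
stirrer 4.2167 [-15.0, 11.0, 1.0, 80.0, -0.0, 89.0, -2.0] [0.4988 0.1074 0.3608]
tray 5.5583 [15.0, 6.0, 0.0, 85.0, -0.0, 88.0, -2.0] [ 0.4492 -0.1371  0.3605]
mat 7.0083 [40.0, 22.0, 1.0, 65.0, -0.0, 93.0, -1.0] [ 0.4462 -0.3988  0.359 ]
```

View pics/wall.png

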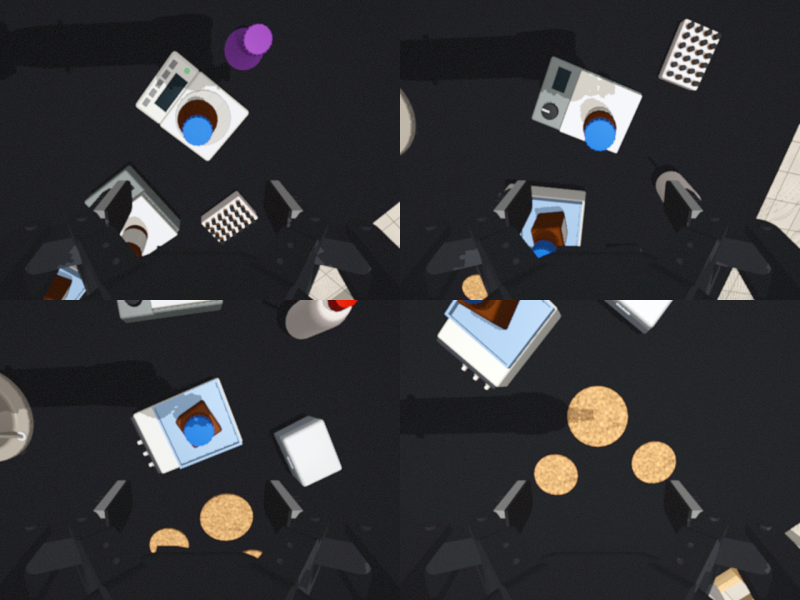

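The wrist pictures show all four places clearly. The mat, at mosaic (598,416), is the largest of the three. Next I'll extract the plates and caps precisely.

```bash
cat > e.py <<'E'
from h import *
import pickle
D=pickle.load(open("T.pkl","rb"))
out=[]
for k,z in (("balance",.052),("stirrer",.06),("tray",.068)):
    im=cv2.imread(f"pics/w_{k}.png"); 
    crop=im[70:270,200:400]; out.append(cv2.resize(crop,(400,400),interpolation=cv2.INTER_CUBIC))
    rgb=im[:,:,::-1].copy(); n,l,s,c=cv2.connectedComponentsWithStats(blue(rgb))
    i=[j for j in range(1,n) if s[j,4]>300 and 200<c[j][0]<400 and c[j][1]<270]
    print(k,[(s[j].tolist(),c[j].round(1).tolist()) for j in i])
im=cv2.imread("pics/w_mat.png"); out.append(cv2.resize(im[70:270,200:400],(400,400)))
h=cv2.cvtColor(im,cv2.COLOR_BGR2HSV); m=cv2.inRange(h,(8,60,60),(30,255,255)); m=cv2.morphologyEx(m,cv2.MORPH_CLOSE,np.ones((9,9)))
for c in cv2.findContours(m,0,1)[0]:
    if cv2.contourArea(c)>800:
        p=plane("wrist",c[:,0,:],.008,D["mat"])[:,:2].astype(np.float32); print("mat",cv2.minEnclosingCircle(p),cv2.fitEllipse(p))
cv2.imwrite("pics/q.png",np.vstack([np.hstack(out[:2]),np.hstack(out[2:])])[:800])
cv2.imwrite("pics/q1.png",np.hstack(out[:2]));cv2.imwrite("pics/q2.png",np.hstack(out[2:]))
E
python3 e.py
```

```text
balance [([292, 184, 48, 48, 1745], [315.4, 207.8])]
stirrer [([295, 189, 49, 54, 2032], [318.9, 215.0])]
tray [([294, 185, 48, 49, 1745], [317.8, 208.6])]
mat ((0.41416361927986145, -0.9728549718856812), 0.04578687623143196) ((0.4130783677101135, -0.9674844145774841), (0.0715215876698494, 0.08390118181705475), 81.78800964355469)
mat ((0.2804561257362366, -0.4363578259944916), 0.05255113169550896) ((0.28029343485832214, -0.43616387248039246), (0.1026746854186058, 0.10371527075767517), 128.07090759277344)
mat ((0.4675677418708801, -0.5627223253250122), 0.0525476448237896) ((0.4675328731536865, -0.5626474618911743), (0.10219605267047882, 0.10349287837743759), 158.3415069580078)
mat ((0.4414318799972534, -0.40010958909988403), 0.06699836254119873) ((0.44137951731681824, -0.40029481053352356), (0.13162459433078766, 0.1324983835220337), 139.5951385498047)
mat ((0.435045063495636, -0.09425444900989532), 0.057267628610134125) ((0.43260374665260315, -0.11417318880558014), (0.04370514675974846, 0.11411748826503754), 39.42985534667969)
```

View pics/q1.png

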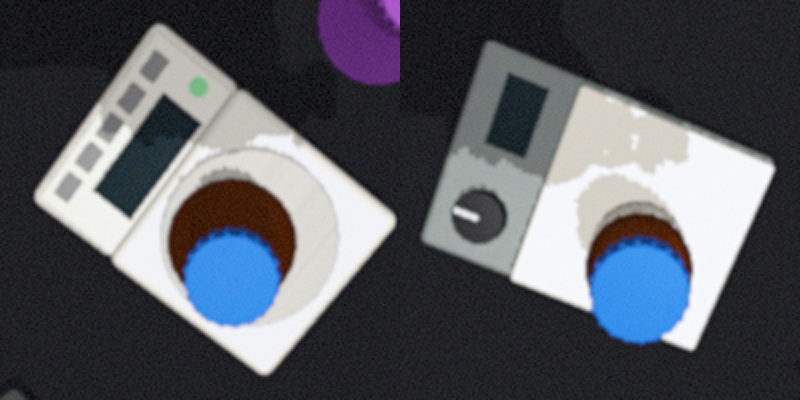

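View pics/q2.png

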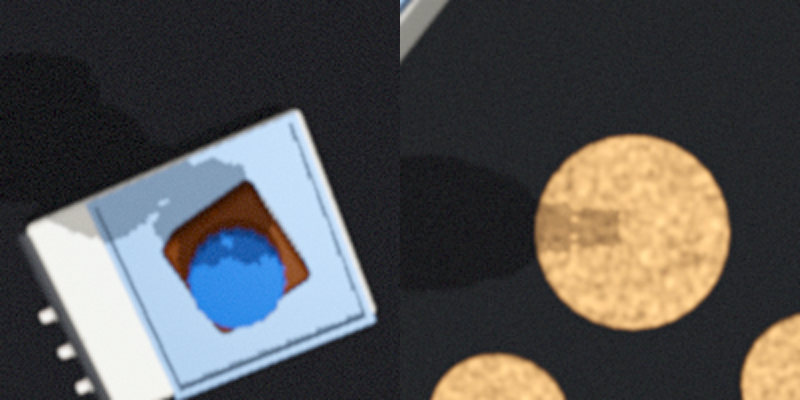

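```bash
cat > f.py <<'E'
from h import *
import pickle
D=pickle.load(open("T.pkl","rb"))
f=lambda L:[(x/2+200-.25,y/2+70-.25) for x,y in L]
p=plane("wrist",f([(183,85),(376,157),(293,352),(111,281)]),.06,D["stirrer"]); print("stirrer",p.mean(0).round(4),[np.linalg.norm(p[i]-p[i-1]).round(3) for i in range(4)])
p=plane("wrist",f([(298,110),(374,318),(178,397),(89,199)]),.068,D["tray"]); print("tray",p.mean(0).round(4),[np.linalg.norm(p[i]-p[i-1]).round(3) for i in range(4)])
p=plane("wrist",f([(162,237),(338,237),(250,148),(250,326)]),.052,D["balance"]); print("pan",p.mean(0).round(4),np.linalg.norm(p[0]-p[1]),np.linalg.norm(p[2]-p[3]))
for k,uv,z in (("balance",(315.5,207.7),.166),("stirrer",(319,217),.185),("tray",(317.5,209.5),.166)):
    print(k,"cap",plane("wrist",[uv],z,D[k]).round(4))
# overlay predicted circles
im=cv2.imread("pics/w_balance.png"); a=np.linspace(0,2*np.pi,90)
c=plane("wrist",f([(250,237)]),.052,D["balance"])[0]
uv=proj("wrist",np.c_[c[0]+.055*np.cos(a),c[1]+.055*np.sin(a),0*a+.052],D["balance"])
cc=plane("wrist",[(315.5,207.7)],.166,D["balance"])[0]
uv2=proj("wrist",np.c_[cc[0]+.022*np.cos(a),cc[1]+.022*np.sin(a),0*a+.166],D["balance"])
big=cv2.resize(im[70:270,200:400],(600,600),interpolation=2)
for q in (uv,uv2): cv2.polylines(big,[np.int32(((q-[200,70])+.5)*3)],True,(0,255,0),1)
cv2.imwrite("pics/ov.png",big)
E
python3 f.py
```

```text
stirrer [0.5004 0.1189 0.06  ] [np.float64(0.123), np.float64(0.119), np.float64(0.128), np.float64(0.121)]
tray [ 0.4464 -0.1472  0.068 ] [np.float64(0.13), np.float64(0.131), np.float64(0.131), np.float64(0.132)]
pan [0.4362 0.3992 0.052 ] 0.1076842145009177 0.10956134171825654
balance cap [[0.4276 0.3921 0.166 ]]
stirrer cap [[0.5012 0.1043 0.185 ]]
tray cap [[ 0.4493 -0.1381  0.166 ]]
```

View pics/ov.png

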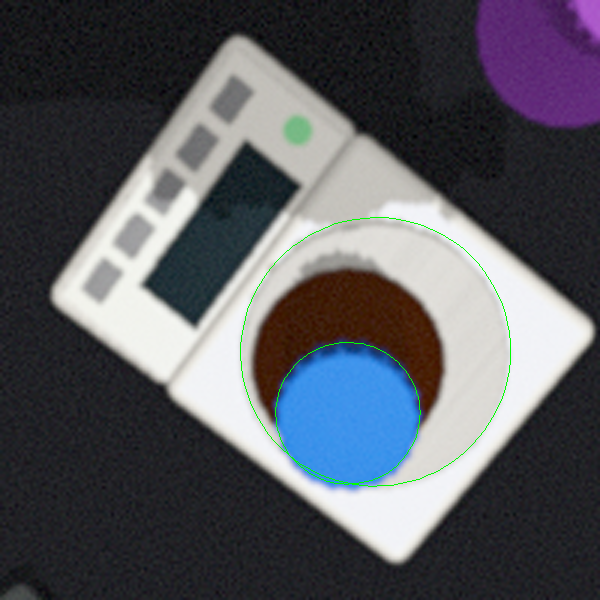

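Estimates agree with the coarse triangulation. First transfer: square bottle to the mat.

```bash
cat >> h.py <<'E'
ZT=.36
def pick(cap,capmid,force=50):
    yaw=goto([cap[0],cap[1],ZT]);o=[180,0,yaw]
    robot.line_to([cap[0],cap[1],capmid+.03],o,velocity=.2)
    robot.line_to([cap[0],cap[1],capmid],o,velocity=.06)
    print("contact",np.round(robot.current_contact_force(),1))
    fingers.gripper_to(0.0,force); robot.pause(.2)
    z=robot.current_tool_pos()[2]
    print("grip gap",robot.current_finger_gap(),np.round(robot.current_tool_pos(),4),"F",np.round(robot.current_contact_force(),1))
    robot.line_to([cap[0],cap[1],capmid+.03],velocity=.06)
    print("lifted F",np.round(robot.current_contact_force(),1))
    robot.line_to([cap[0],cap[1],ZT],velocity=.2)
    print("gap",robot.current_finger_gap(),"t",robot.current_time_s())
    return z
def place(xy,zset):
    """zset: TCP height at which underside meets the place"""
    yaw=goto([xy[0],xy[1],ZT]);o=[180,0,yaw]
    robot.line_to([xy[0],xy[1],zset+.02],o,velocity=.15)
    robot.pause(.2)
    s=robot.line_to([xy[0],xy[1],zset-.004],o,velocity=.02,f_stop=2.5)
    print("set",s,np.round(robot.current_tool_pos(),4),"nominal",round(zset,4),"F",np.round(robot.current_contact_force(),1),"gap",robot.current_finger_gap())
def release():
    fingers.gripper_to(0.9); robot.pause(.2)
    p=robot.current_tool_pos()
    robot.line_to([p[0],p[1],p[2]+.04],velocity=.08); robot.line_to([p[0],p[1],ZT],velocity=.25)
    print("t",robot.current_time_s())
E
cat > s1.py <<'E'
from h import *
z=pick((.4493,-.1381),.154)
open("zoff","w").write(str(z-.058)); print(z)
shot("held1","side");shot("held1s","scene")
E
python3 s1.py
```

```text
contact [0.5 0.3 0. ]
grip gap 0.4970879117913281 [ 0.4498 -0.1383  0.1546] F [ 0.4 -1.2  3.7]
lifted F [-0.1  0.1 -1.7]
gap 0.5009480606161067 t 12.6333
0.15455721792753133
```

View pics/held1.png

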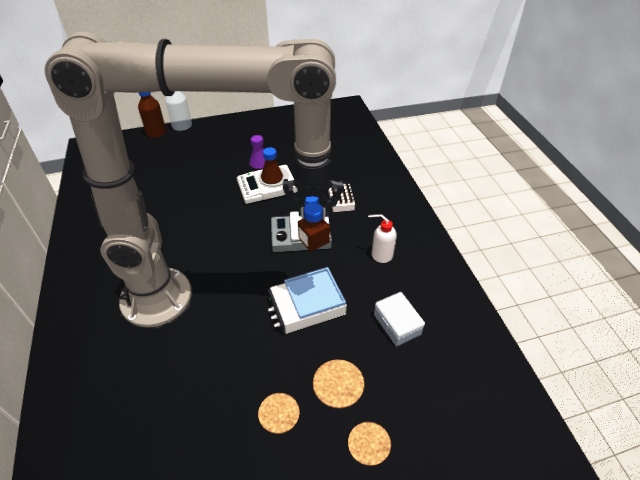

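The side view shows the square bottle held at (315,225) and the tray empty. Setting it on the mat.

```bash
cat > s2.py <<'E'
from h import *
z=float(open("zoff").read())
place((.4414,-.4002),.008+z)
release()
im,T=shot("mat1")
cv2.imwrite("pics/mat1c.png",cv2.resize(im[50:300,170:470,::-1],(600,500)))
import pickle;pickle.dump(T,open("Tm1.pkl","wb"))
k,l,s,c=cv2.connectedComponentsWithStats(blue(im)); print([(s[i].tolist(),c[i].round(1)) for i in range(1,k) if s[i,4]>800])
# tray refine, then bottle
goto([.4493,-.1381,ZT]); im,T=shot("tray1"); pickle.dump(T,open("Tt1.pkl","wb"))
cv2.imwrite("pics/tray1c.png",cv2.resize(im[50:300,170:470,::-1],(600,500),interpolation=2))
print(robot.current_time_s())
E
python3 s2.py
```

```text
set True [ 0.4413 -0.4002  0.1046] nominal 0.1046 F [ 0.4 -0.3  4.2] gap 0.5008373239652167
t 19.275
[([301, 177, 41, 43, 1332], array([320.7, 198.2]))]
20.9417
```

View pics/mat1c.png

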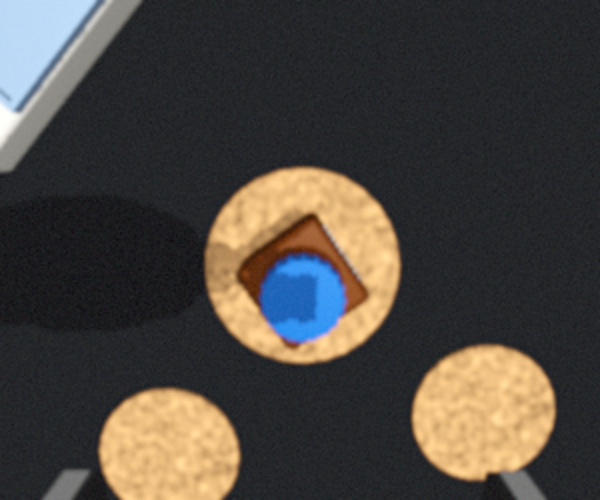

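View pics/tray1c.png

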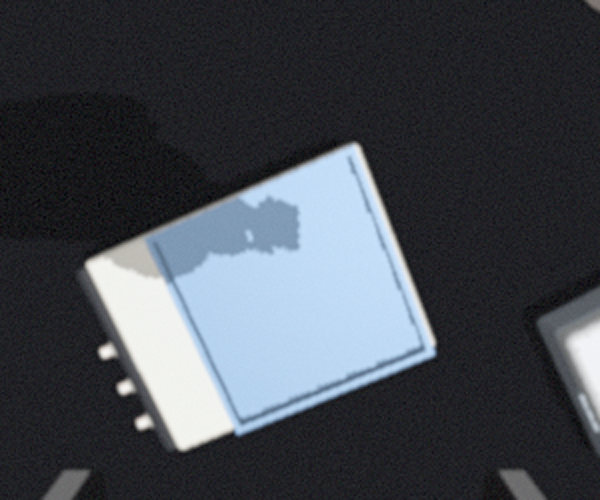

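The square bottle stands upright in the middle of the mat, and the empty tray is fully visible. Next: refine the tray centre and move the bottle into it.

```bash
cat > s3.py <<'E'
from h import *
import pickle
T=pickle.load(open("Tt1.pkl","rb"));Tm=pickle.load(open("Tm1.pkl","rb"))
f=lambda L:[(x/2+170-.25,y/2+50-.25) for x,y in L]
p=plane("wrist",f([(358,144),(435,352),(237,434),(147,237)]),.068,T); tc=p.mean(0); print("tray",tc,[np.linalg.norm(p[i]-p[i-1]).round(3) for i in range(4)])
print("square cap on mat",plane("wrist",f([(303,299)]),.116,Tm))
z=pick((.5012,.1043),.173)-.06
place((tc[0],tc[1]),.058+z)
release()
im,T=shot("tray2"); cv2.imwrite("pics/tray2c.png",cv2.resize(im[50:300,170:470,::-1],(600,500),interpolation=2)); pickle.dump(T,open("Tt2.pkl","wb"))
goto([.50,.112,ZT]); im,T=shot("stir1"); cv2.imwrite("pics/stir1c.png",cv2.resize(im[50:300,170:470,::-1],(600,500),interpolation=2)); pickle.dump(T,open("Ts1.pkl","wb"))
print(robot.current_time_s())
E
python3 s3.py
```

```text
tray [ 0.44593317 -0.14782505  0.068     ] [np.float64(0.132), np.float64(0.131), np.float64(0.132), np.float64(0.132)]
square cap on mat [[ 0.44111801 -0.40016216  0.116     ]]
contact [ 0.2 -0.3  0.2]
grip gap 0.4940847591415361 [0.5019 0.1045 0.1737] F [ 0.1 -0.2  3.4]
lifted F [ 0.3  0.2 -2.4]
gap 0.4994913946659987 t 25.9333
set True [ 0.4459 -0.1478  0.1716] nominal 0.1717 F [ 0.7 -0.   6. ] gap 0.49598281899119645
t 31.6917
33.075
```

View pics/tray2c.png

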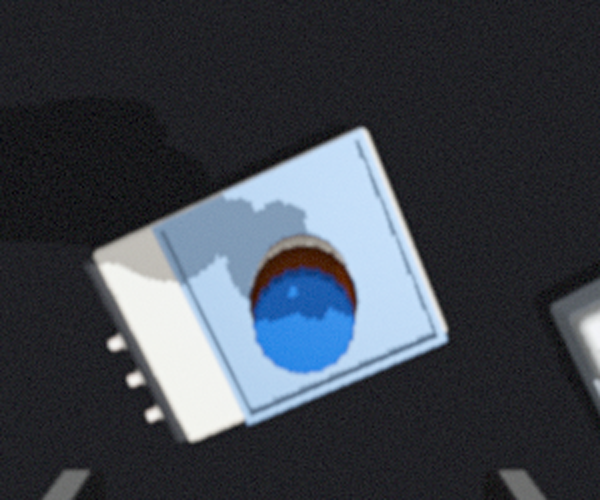

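View pics/stir1c.png

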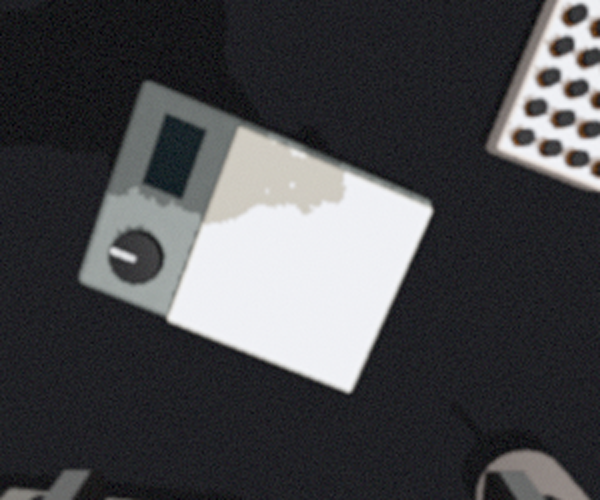

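The round bottle stands upright in the tray, and the stirrer plate is clear. Its corners are at (238,126), (433,208), (351,393) and (167,319). Next is the flask.

```bash
cat > s4.py <<'E'
from h import *
import pickle
T=pickle.load(open("Ts1.pkl","rb"))
f=lambda L:[(x/2+170-.25,y/2+50-.25) for x,y in L]
p=plane("wrist",f([(238,126),(433,206),(351,393),(167,319)]),.06,T); sc=p.mean(0); print("stirrer",sc,[np.linalg.norm(p[i]-p[i-1]).round(3) for i in range(4)])
T2=pickle.load(open("Tt2.pkl","rb"));print("bottle cap in tray",plane("wrist",f([(304,321)]),.183,T2))
z=pick((.4276,.3921),.154)-.052
robot.pause(.1); im,T=shot("bal1"); cv2.imwrite("pics/bal1c.png",cv2.resize(im[50:300,170:470,::-1],(600,500),interpolation=2)); pickle.dump(T,open("Tb1.pkl","wb"))
place((sc[0],sc[1]),.06+z)
release()
im,T=shot("stir2"); cv2.imwrite("pics/stir2c.png",cv2.resize(im[50:300,170:470,::-1],(600,500),interpolation=2)); pickle.dump(T,open("Ts2.pkl","wb"))
goto([.432,.396,ZT]);robot.pause(.2);im,T=shot("bal2"); cv2.imwrite("pics/bal2c.png",cv2.resize(im[50:300,170:470,::-1],(600,500),interpolation=2)); pickle.dump(T,open("Tb2.pkl","wb"))
print(robot.current_time_s())
E
python3 s4.py
```

```text
stirrer [0.49938517 0.11921988 0.06      ] [np.float64(0.121), np.float64(0.121), np.float64(0.123), np.float64(0.122)]
bottle cap in tray [[ 0.44648387 -0.14450499  0.183     ]]
contact [ 0.6 -0.1  0.3]
grip gap 0.5023235361457703 [0.4281 0.3926 0.1547] F [1.6 0.2 3.6]
lifted F [-0.6  0.1 -2.8]
gap 0.49970353516244814 t 38.45
set True [0.4993 0.1192 0.1626] nominal 0.1627 F [0.1 0.9 4.6] gap 0.4975141060303229
t 44.6167
46.325
```

View pics/stir2c.png

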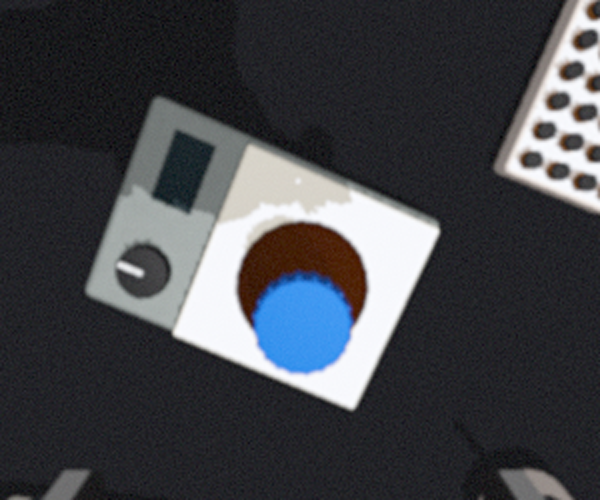

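View pics/bal2c.png

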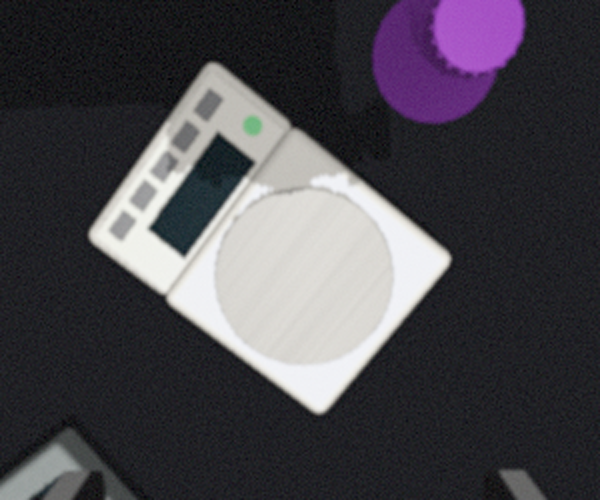

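```bash
cat > g.py <<'E'
from h import *
import pickle
f=lambda L:[(x/2+170-.25,y/2+50-.25) for x,y in L]
L=lambda n:pickle.load(open(n,"rb"))
T=L("Tt2.pkl"); print(T[:3,3].round(4)); p=plane("wrist",f([(365,127),(447,339),(249,425),(155,229)]),.068,T); print("tray",p.mean(0).round(4),[np.linalg.norm(p[i]-p[i-1]).round(3) for i in range(4)])
T=L("Ts2.pkl"); print(T[:3,3].round(4)); p=plane("wrist",f([(248,143),(440,226),(354,410),(173,335)]),.06,T); print("stir",p.mean(0).round(4),[np.linalg.norm(p[i]-p[i-1]).round(3) for i in range(4)])
T=L("Tb2.pkl"); p=plane("wrist",f([(304,276.5)]),.052,T); print("pan",p.round(4))
a=np.linspace(0,2*np.pi,90)
def capfit(name,T,ztop):
    im=cv2.imread(f"pics/{name}.png")[:,:,::-1].copy()
    k,l,s,c=cv2.connectedComponentsWithStats(blue(im)); ok=[i for i in range(1,k) if s[i,4]>1000 and 250<c[i][0]<400 and c[i][1]<280]
    m=(l==ok[0]).astype(np.uint8)
    # fit whole cap cylinder silhouette by IoU
    from scipy.optimize import minimize
    def cost(v):
        pts=np.vstack([np.c_[v[0]+.022*np.cos(a),v[1]+.022*np.sin(a),0*a+z] for z in (ztop,ztop-.024)])
        h=cv2.convexHull((proj("wrist",pts,T)*16).astype(np.int32))
        r=np.zeros_like(m); cv2.fillPoly(r,[h],1,shift=4); return 1-(r&m).sum()/(r|m).sum()
    x0=plane("wrist",[c[ok[0]]],ztop-.005,T)[0,:2]
    r=minimize(cost,x0,method="Nelder-Mead",options=dict(initial_simplex=x0+np.array([[0,0],[.004,0],[0,.004]])))
    print(name,"cap",r.x.round(4),"iou",round(1-r.fun,3))
capfit("w_balance",L("T.pkl")["balance"],.166);capfit("w_stirrer",L("T.pkl")["stirrer"],.185);capfit("w_tray",L("T.pkl")["tray"],.166)
capfit("mat1",L("Tm1.pkl"),.116);capfit("tray2",L("Tt2.pkl"),.183);capfit("stir2",L("Ts2.pkl"),.174)
E
python3 g.py
```

```text
[ 0.4435 -0.1471  0.3583]
tray [ 0.4463 -0.1473  0.068 ] [np.float64(0.132), np.float64(0.132), np.float64(0.132), np.float64(0.131)]
[0.4971 0.1186 0.3582]
stir [0.4994 0.1199 0.06  ] [np.float64(0.122), np.float64(0.121), np.float64(0.124), np.float64(0.122)]
pan [[0.4345 0.4003 0.052 ]]
w_balance cap [0.4278 0.3916] iou 0.886
w_stirrer cap [0.501 0.105] iou 0.918
w_tray cap [ 0.449  -0.1382] iou 0.888
mat1 cap [ 0.4413 -0.3992] iou 0.876
tray2 cap [ 0.4462 -0.1454] iou 0.886
stir2 cap [0.4989 0.1184] iou 0.88
```

Bottle and flask are both within about 2 mm of centre. Last transfer: square bottle from the mat to the balance.

```bash
cat > s5.py <<'E'
from h import *
import pickle
z=pick((.4413,-.4),.104)-.008
place((.4345,.4003),.052+z)
release()
robot.pause(.2)
im,T=shot("bal3"); cv2.imwrite("pics/bal3c.png",cv2.resize(im[50:300,170:470,::-1],(600,500),interpolation=2)); pickle.dump(T,open("Tb3.pkl","wb"))
q=list(robot.current_joint_positions()); q[0]-=20; robot.move_j(q)
shot("end_scene","scene"); im,_=shot("end_side","side")
print(robot.current_time_s(),robot.current_tool_pos())
E
python3 s5.py; sed -i '/^capfit/d' g.py; echo 'capfit("bal3",L("Tb3.pkl"),.160)' >> g.py; python3 g.py|tail -1
```

```text
contact [-0.7  0.1 -0.1]
grip gap 0.4956838657510501 [ 0.4419 -0.4005  0.1048] F [ 0.5 -1.5  2.5]
lifted F [ 0.8  0.2 -3.1]
gap 0.502176462173834 t 53.825
set True [0.4344 0.4003 0.1486] nominal 0.1488 F [-0.4  0.6  4.6] gap 0.4947010110061343
t 61.575
62.7583 [0.27379227 0.52126878 0.35850371]
bal3 cap [0.4333 0.4007] iou 0.877
```

View pics/bal3c.png

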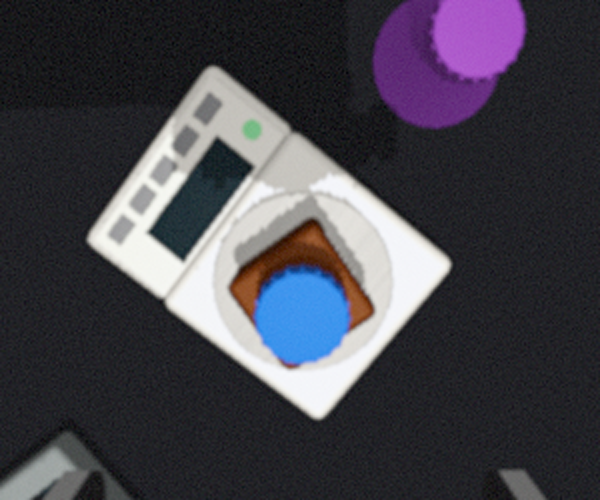

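View pics/end_side.png

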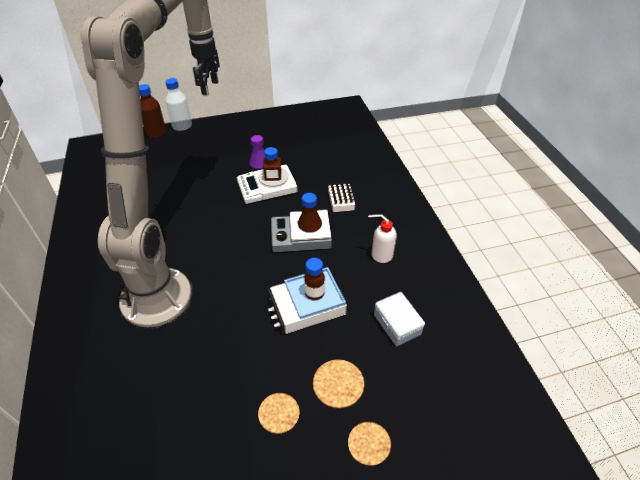

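View pics/end_scene.png

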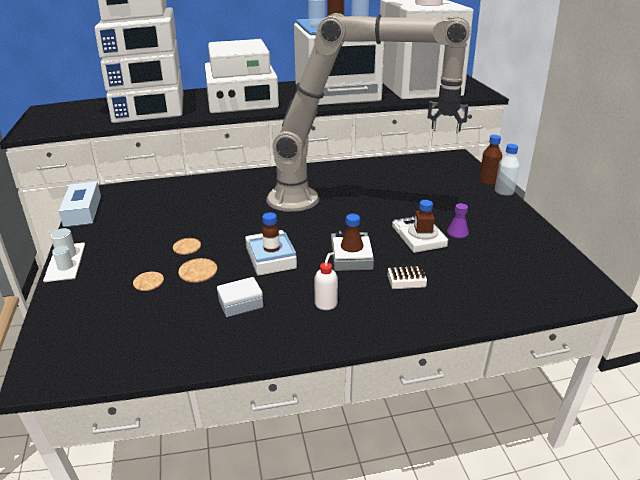

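All three vessels stand upright in their new places: in side, the square bottle is on the balance (271,170), the flask on the stirrer (310,215) and the bottle in the tray (314,280). The bystanders look unmoved and the arm is clear, so I'm handing in.

```bash
python3 -c "
from h import *
workorder.close_job(); print(robot.current_time_s())"
```

```text
the job is handed in; nothing more can be done
the job is handed in; nothing more can be done
```

All three vessels are in their new places, and the job was handed in at about 63 s of robot time. I parked the square bottle on the largest cork mat. Then the round bottle went into the degasser tray, the flask onto the stirrer, and the square bottle from the mat to the balance.

Each vessel was set down at about 2 cm/s, with a force stop that triggered within 0.2 mm of the expected height and contact forces of about 4–6 N.

**Last checks:**
- **Position:** wrist-camera fits put the round bottle about 2 mm off its place's centre and the flask and square bottle about 1.5 mm off.
- **A disagreement:** an earlier hand reading of the round bottle's cap gave about 3 mm off centre. Both readings are close to the camera calibration's 2 mm accuracy, so I did not move it again.
- **Final pictures:** the side and scene cameras show all three upright, the vial rack, wash bottle, tip box and purple flask looking unmoved by eye, and the arm clear of everything.

I found no failed checks.

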